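# Stow a slide carrier plate in the matching rack bay and lock it

## Robot

A 6-joint arm with a two-finger parallel gripper is mounted at the origin on the work surface; the furniture and walls round the work are solid. World frame = base frame: x ahead of the robot, y to its left, z up, the work surface at z = 0. Lengths are in m, angles in rad, forces in N, time in s.
With the tool pointing down it reaches from about 0.225 to 0.725 m from the base axis. Payload 3.1 kg.
Tool frame: the origin (TCP) lies on the centre line of the jaws, within the pads' length; the fingertips stand 14 mm ahead of it and the grasp point (between the pads) lies 5 mm behind it (manip.finger_overhang is the distance from the TCP to the fingertips, in m); z points along the fingers, y is the line along which they close (so a half turn about z gives the same grasp; the last joint's range is limited). The gripper opens to 85 mm and grips with 20 to 120 N. Pads are 22 mm wide; open, the fingers measure 114 mm over their backs; the gripper's body (76 mm by 85 mm) begins 54 mm behind the grasp point. The pads swing forward as they close: fully open they stand 13 mm farther back than shut.
Start: joints at [-1.404, 0.048, 0.099, 1.622, 0, 1.443], TCP at [0.153, -0.502, 0.245] pointing down, gripper open.
Joint ranges: [-2.91, 2.91], [-0.99, 1.94], [-1.21, 1.42], [-2.12, 2.29], [-1.49, 1.47], [-3.14, 3.14]. Speed limits (rad/s): [2.79, 2.79, 3.14, 3.14, 3.14, 3.14].

## Interface

Orientations are given as a 3x3 rotation matrix whose columns are the frame's x, y, z axes.
In Python, from station import manip, optics gives the robot as it stands. The module is installed in compiled form; this text tells all that it offers.
- The arm moves only by the tool play_rows, never from a script. Its argument "moves" is a list that holds one entry, the list of rows, each a list of 7 numbers: the turn, a rotation vector about the tool's x, y, z in rad, then the shift along the tool's x, y, z in mm, then the finger opening in mm, from 0 to 85.4. In form: [[[rx, ry, rz, dx, dy, dz, jaw], ...]]. A call has 1 to 10 rows; each row shifts and turns the commanded pose from where the row before left it, along the tool's axes as they then stand; what a row does not reach is not made up. A row lasts 1/10 s, in which the tool goes at most 50 mm and 8.59 degrees, less where a joint would pass 70% of its speed; a pose out of reach is approached as far as the arm can. A call is refused whole if a number of a shift passes 50 or a number of a turn 0.15, either way. A call with a gripper value outside its range is refused whole. The fingers move at their own pace and stop on an object; "grip_force" is the grip in N (left out, the last holds). Time passes only in rows, so rows that do not move let the fingers close. It gives the time, the measured TCP pose, the force, the opening and the grip force at its end, in the units of the state.
- manip.read_state(): the state, without advancing time (a new reading comes with each control period).
- optics.snapshot(name): name is "scene" or "top" or "wrist"; returns a dict with "frame" (400x640x3 uint8, red, green, blue), "intrinsics" (3x3 intrinsics, pixels), "R" (3x3) and "t" (3): a world point X has camera coordinates R X + t. Camera axes: x right, y down, z forward; pixel columns grow to the right and rows downward; lengths in m; the calibration is good to about 2 mm. A picture is of the moment at which its call begins. There is no depth.
- manip.hand_in(): hands the job in; it is judged then, once.
The state is a dict: "time": time; "q": joint angles; "qvel": joint speeds; "tau": joint torques, N m; "tool_pos": TCP position; "tcp_rot": TCP orientation; "force": force on the tool from outside, world axes, zero at the start; "wrist_torque": the same for the moment, N m; "gripper_width": finger opening in m; "grip_force": force on a finger pad.
Only numpy, scipy, OpenCV 4.12 (cv2) and the standard library are available. Lean on these libraries where they do the work, as an engineer would, in place of code of your own. Each camera call takes 0.05 s, during which the arm holds its last target. There are 200 camera calls.

## Task

Without lifting it, push the slide carrier plate flat along the bench into the one bay of the rack whose slot height matches the plate's thickness (not the slot it cannot enter, nor the much too high one), groove parallel to the rack, until it is fully home against the back wall. Then press that bay's lock knob fully down so that its pin enters the plate's groove. Leave the other two knobs up, and do not disturb the timer, the tape or the cup.

Things in the scene. Friction and masses are not known exactly. Their poses are not given: they have to be found in the camera images.
- carrier_plate: loose bare-metal plate flat on the bench before the rack, 80 mm (x) by 100 mm (y) by 18 mm thick, about 0.35 kg, two glass slides sunk in its top; a groove 18 mm wide, 8 mm deep runs along y across the middle of its top. Either 100 mm edge may go in first. Origin: centre of its underside; z up. Its x may start up to 0.35 rad off the bays' x
- rack_rail: aluminium rail, 406 x 20 x 30 mm, fixed along the back of the three bays (134 mm apart); origin under its centre. All bays: no floor (the plate slides on the bench), 108 mm between the cheeks, back wall 81 mm behind the mouth. The first 30 mm have no roof, and there the cheeks flare to 123 mm
- bay_mid: one of the rack's three plain grey bays (fixed): a roof on two cheeks, one slot 21 mm high open to the robot, roof top at 27 mm. Origin: centre of the mouth, on the bench; x straight into the slot, y left along the rack, z up. This slot fits the plate. Plate home: its centre is 40 to 41 mm behind the mouth, its outer edge flush with the mouth.
- bay_low: one of the rack's three plain grey bays (fixed): a roof on two cheeks, one slot 11 mm high open to the robot, roof top at 17 mm. Origin: centre of the mouth, on the bench; x straight into the slot, y left along the rack, z up. Too low for the plate.
- bay_tall: one of the rack's three plain grey bays (fixed): a roof on two cheeks, one slot 34 mm high open to the robot, roof top at 40 mm. Origin: centre of the mouth, on the bench; x straight into the slot, y left along the rack, z up. Much too high for the plate: its pin cannot reach it.
- mid_knob (a joint): lock knob of bay_mid: 0 = up (start), 0.010 m = pressed fully down; needs about 4 N, does not spring back. Its pin reaches 9 mm below the roof when down. A plate that is not home stops it at 4 mm
- low_knob (a joint): lock knob of bay_low: 0 = up (start), 0.010 m = pressed fully down; needs about 4 N, does not spring back. Its pin reaches 9 mm below the roof when down. Leave it up
- tall_knob (a joint): lock knob of bay_tall: 0 = up (start), 0.010 m = pressed fully down; needs about 4 N, does not spring back. Its pin reaches 9 mm below the roof when down. Leave it up
- mid_knob_top (a point): centre of the top of the black round lock knob (32 mm across) on the roof of bay_mid; 50 mm above the bench while up; 40 mm behind the bay's mouth. It is pressed straight down 10 mm
- timer: bystander: pale bench timer 62 x 66 x 18 mm lying near the left edge of the bench; origin under its centre
- masking_tape: bystander: roll of masking tape lying flat, 104 mm across, 25 mm high, near the robot on its right; origin under its centre
- sample_cup: bystander: lidded sample cup 62 mm across, 68 mm tall, standing right of the rack; origin under its centre

How it is judged:
By the outcome, as a careful person would: the job done as asked, in the order asked, and still so for the second after the job is handed in, with the robot touching nothing.
It also fails if it takes over 48 s, if anything falls off the work surface, if the arm or the gripper's body presses on something with over 40 N, if the wrist force passes 120 N, or if a joint passes its speed limit or range.

## Working session

There is one attempt and no reset: what is moved stays moved. The work goes in short steps, Python scripts to look and compute and a tool call to move; the robot and the scene stay as the last step left them, time stands still between calls to the robot, and variables do not carry over. Pictures are saved under pics/ and viewed, at most 10 in all, crops included, and the job is handed in when it is done.

Besides the shell and the picture viewer there is one more tool, called as a command line: name --argument value ..., lists and objects as JSON in quotes. play_rows: Moves the arm, as the interface text tells. Its arguments: {"type":"object","properties":{"moves":{"type":"array"},"grip_force":{"type":"number"}},"required":["moves"]}

```bash
mkdir -p pics
cat > h.py <<'E'
import numpy as np, cv2
from station import manip, optics
def snap(n):
    s=optics.snapshot(n); return s
def save(s,f): cv2.imwrite('pics/'+f,s['frame'][:,:,::-1])
def ray(s,uv,z):
    K=np.array(s['intrinsics']);R=np.array(s['R']);t=np.array(s['t'])
    d=R.T@np.linalg.solve(K,np.array([uv[0],uv[1],1.]));c=-R.T@t
    return c+d*(z-c[2])/d[2]
def proj(s,X):
    p=np.array(s['intrinsics'])@(np.array(s['R'])@np.array(X)+np.array(s['t']));return p[:2]/p[2]
E
python3 - <<'E'
from h import *
s=snap('top');save(s,'top.png');print(-np.array(s['R']).T@s['t'])
s=snap('scene');save(s,'scene.png');print(-np.array(s['R']).T@s['t'])
st=manip.read_state();print(st['time'],st['tool_pos'],st['tcp_rot'],st['force'])
E
```

```text
[0.37906043 0.05123852 1.01990067]
[-0.45858338 -0.53588749  0.64316309]
0.1 [ 0.1524436  -0.50182418  0.24423339] [[ 9.56859862e-01  2.90549593e-01 -3.72963348e-04]
 [ 2.90549722e-01 -9.56857591e-01  2.09984400e-03]
 [ 2.53236009e-04 -2.11762084e-03 -9.99997726e-01]] [-0.44678261 -0.50613122 -0.89144696]
```

View pics/top.png

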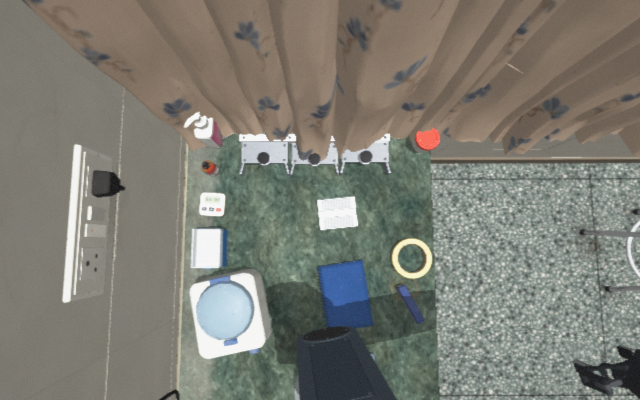

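View pics/scene.png

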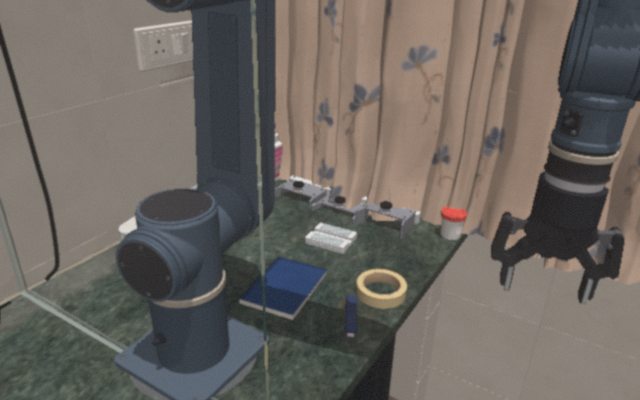

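The top view shows the rack along the top with knobs at about (264,158), (315,158) and (366,157). The plate is at (338,213), the timer at (212,205), the tape at (412,258) and the cup at (428,140). Next I'll zoom in to tell the bays apart.

Run:
```python
from h import *
a=cv2.imread('pics/scene.png')[165:265,265:425]; b=cv2.imread('pics/top.png')[125:240,225:410]
a=cv2.resize(a,(640,400),interpolation=3);b=cv2.resize(b,None,fx=4,fy=4,interpolation=3)
cv2.imwrite('pics/a.png',a);cv2.imwrite('pics/b.png',b)
s=snap('top')
for z in (0,.018,.03,.05):
  print(z,[ray(s,p,z).round(3)[:2].tolist() for p in [(264,158),(315,158),(366,157),(338,213)]])
```

```text
0 [[0.609, 0.197], [0.609, 0.056], [0.612, -0.084], [0.457, -0.006]]
0.018 [[0.605, 0.194], [0.605, 0.056], [0.607, -0.082], [0.456, -0.005]]
0.03 [[0.603, 0.192], [0.602, 0.056], [0.605, -0.08], [0.455, -0.004]]
0.05 [[0.598, 0.189], [0.598, 0.056], [0.6, -0.078], [0.453, -0.003]]
```

View pics/a.png

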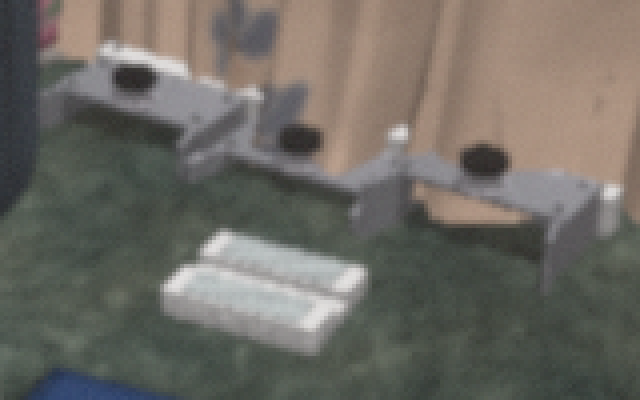

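View pics/b.png

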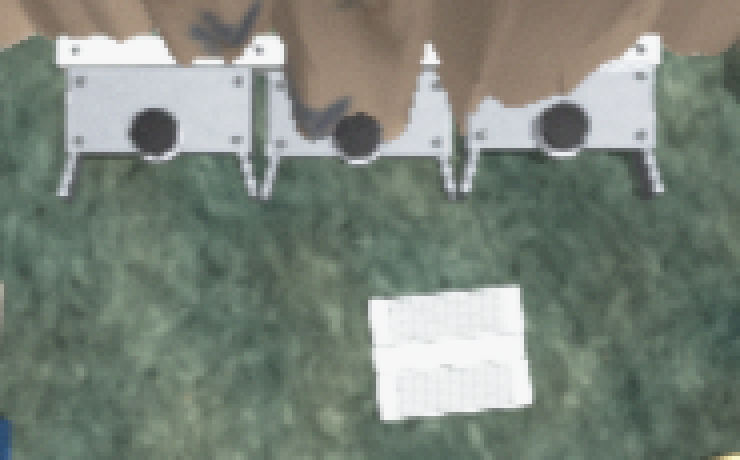

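The scene crop suggests that, left to right, the bays are mid, low and tall. I'll triangulate the knobs to check this, and also the curtain motifs in case the curtain hangs in the way.

```bash
cat >> h.py <<'E'
def tri(obs):
    A=[];b=[]
    for s,uv in obs:
        c=ray(s,uv,0);o=-np.array(s['R']).T@np.array(s['t']);d=(c-o)/np.linalg.norm(c-o)
        P=np.eye(3)-np.outer(d,d);A.append(P);b.append(P@o)
    x=np.linalg.lstsq(np.vstack(A),np.hstack(b),rcond=None)[0]
    return x.round(4), [(proj(s,x)-uv).round(1).tolist() for s,uv in obs]
E
python3 - <<'E'
from h import *
T=snap('top');S=snap('scene')
def ct(p):return (p[0]/4+225,p[1]/4+125)
def cs(p):return (p[0]/4+265,p[1]/4+165)
for n,a,b in [('kL',(156,132),(135,77)),('kM',(357,135),(300,139)),('kR',(563,127),(484,161)),('leafM',(325,115),(283,100)),('leafTop',(226,22),(240,20)),
 ('roofL FR',(249,153),(180,137)),('roofM FL',(268,155),(228,150)),('roofM FR',(450,155),(355,190)),('roofR FL',(470,150),(415,180)),('roofR FR',(655,150),(550,215)),
 ('plate L far',(370,300),(218,232)),('plate R far',(519,286),(368,266)),('plate R near',(531,404),(320,330)),('plate L near',(382,420),(165,285))]:
    print(n,*tri([(T,ct(a)),(S,cs(b))]))
E
```

```text
kL [0.5994 0.19   0.0451] [[0.0, -0.0], [-0.0, 0.0]]
kM [0.5997 0.0575 0.0346] [[0.2, -0.1], [-0.2, 0.0]]
kR [ 0.5994 -0.0763  0.0575] [[0.2, -0.1], [-0.2, 0.0]]
leafM [0.609  0.0777 0.0542] [[0.4, -0.3], [-0.5, 0.0]]
leafTop [0.663  0.1428 0.0774] [[-0.5, 0.3], [0.5, -0.0]]
roofL FR [0.5868 0.1362 0.0193] [[-2.0, 1.4], [2.3, -0.1]]
roofM FL [0.5933 0.1146 0.0123] [[1.5, -1.0], [-1.8, 0.1]]
roofM FR [5.856e-01 1.000e-04 2.050e-02] [[-1.7, 1.1], [2.1, -0.2]]
roofR FL [ 0.5942 -0.0239  0.0296] [[2.5, -1.5], [-3.0, 0.3]]
roofR FR [ 0.5845 -0.1343  0.0445] [[-1.3, 0.8], [1.6, -0.3]]
plate L far [0.4904 0.0505 0.0166] [[-0.3, 0.2], [0.4, -0.0]]
plate R far [ 0.4999 -0.0499  0.0203] [[0.1, -0.1], [-0.1, 0.0]]
plate R near [ 0.4225 -0.0586  0.0175] [[0.7, -0.4], [-0.9, 0.1]]
plate L near [0.4117 0.0409 0.0198] [[0.4, -0.3], [-0.6, 0.0]]
```

The two-view heights and spacing identify the bays: left is mid (knob at 0.599, 0.190), centre is low and right is tall. The plate centre is about (0.456, -0.004), with a yaw of about 0.095. My plan is to push the plate left with two spread fingers, then push it forward. First I'll turn the tool.

play_rows --moves '[[[0,0,-0.142,0,0,0,45],[0,0,-0.142,0,0,0,45],[0,0,-0.142,0,0,0,45],[0,0,-0.142,0,0,0,45],[0,0,-0.142,0,0,0,45],[0,0,-0.142,0,0,0,45],[0,0,-0.142,0,0,0,45],[0,0,-0.142,0,0,0,45],[0,0,-0.14,0,0,0,45],[0,0,0,0,0,0,45]]]'

```text
time: 1.25
tool_pos: [0.1525, -0.5023, 0.2451]
tcp_rot: [[0.0, 1.0, -0.0], [1.0, -0.0, 0.0], [0.0, -0.0, -1.0]]
force: [0.3, -0.0, -0.3]
gripper_width: 0.0451
grip_force: 0.0
```

play_rows --moves '[[[0,0,0,38,30,0,45],[0,0,0,38,30,0,45],[0,0,0,38,30,0,45],[0,0,0,38,30,0,45],[0,0,0,38,30,0,45],[0,0,0,38,30,0,45],[0,0,0,38,30,0,45],[0,0,0,38,30,0,45],[0,0,0,38,30,0,45],[0,0,0,38,30,0,45]]]'

```text
time: 2.25
tool_pos: [0.4535, -0.1206, 0.2455]
tcp_rot: [[0.003, 1.0, 0.001], [1.0, -0.003, -0.001], [-0.001, 0.001, -1.0]]
force: [0.8, -2.0, -0.3]
gripper_width: 0.045
grip_force: 0.0
```

play_rows --moves '[[[0,0,0,10,2,40,45],[0,0,0,10,0,40,45],[0,0,0,0,0,40,45],[0,0,0,0,0,40,45],[0,0,0,0,0,35,45],[0,0,0,0,0,18,45],[0,0,0,0,0,10,45],[0,0,0,0,0,0,45]]]'

```text
time: 3.05
tool_pos: [0.4533, -0.1019, 0.0209]
tcp_rot: [[0.002, 1.0, -0.003], [1.0, -0.002, 0.001], [0.001, -0.003, -1.0]]
force: [-0.4, 1.0, 0.6]
gripper_width: 0.0447
grip_force: 0.0
```

Run:
```python
from h import *
T=snap('top');S=snap('scene')
a=cv2.resize(S['frame'][160:300,260:450],None,fx=3,fy=3,interpolation=3)
b=cv2.resize(T['frame'][120:280,190:440],None,fx=3,fy=3,interpolation=3)[:420,:]
c=np.zeros((a.shape[0],1,3),np.uint8)
cv2.imwrite('pics/c.png',np.vstack([b[:, :750],np.zeros((0,750,3),np.uint8)])[:,:,::-1])
st=manip.read_state();print(st['tool_pos'],st['force'],st['q'])
```

```text
[ 0.45540501 -0.1027009   0.02340605] [-0.36030881 -1.21620943 -0.05516647] [-3.65622782e-01 -3.15488094e-02 -4.28145488e-01  1.17238849e+00
  2.95381059e-05  1.20622908e+00]
```

View pics/c.png

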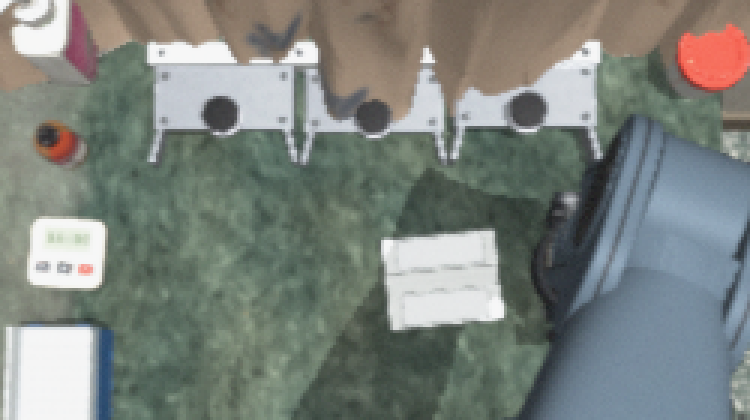

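The gripper is down to the right of the plate with clear space, and the plate is undisturbed at crop (443,280). I'll push it in +y.

play_rows --moves '[[[0,0,0,14,1,0,45],[0,0,0,10,0,0,45],[0,0,0,8,0,0,45],[0,0,0,8,0,0,45],[0,0,0,8,0,0,45],[0,0,0,10,0,0,45],[0,0,0,12,0,0,45],[0,0,0,12,0,0,45],[0,0,0,12,0,0,45],[0,0,0,12,0,0,45]]]'

```text
time: 4.15
tool_pos: [0.4561, 0.004, 0.0229]
tcp_rot: [[0.0, 1.0, 0.001], [1.0, -0.0, -0.002], [-0.002, 0.001, -1.0]]
force: [0.4, -6.2, 3.7]
gripper_width: 0.0453
grip_force: 2.7
```

play_rows --moves '[[[0,0,0,12,0,0,45],[0,0,0,12,0,0,45],[0,0,0,12,0,0,45],[0,0,0,12,0,0,45],[0,0,0,12,0,0,45],[0,0,0,12,0,0,45],[0,0,0,12,0,0,45],[0,0,0,10,0,0,45],[0,0,0,5,0,0,45],[0,0,0,0,0,0,45]]]'

```text
time: 5.15
tool_pos: [0.4555, 0.1038, 0.0226]
tcp_rot: [[-0.001, 1.0, 0.0], [1.0, 0.001, 0.001], [0.001, 0.0, -1.0]]
force: [1.0, -2.7, 2.1]
gripper_width: 0.0455
grip_force: 1.2
```

Run:
```python
from h import *
T=snap('top')
b=cv2.resize(T['frame'][120:260,200:400],None,fx=4,fy=4,interpolation=3)
cv2.imwrite('pics/d.png',b[:,:,::-1])
st=manip.read_state();print(st['tool_pos'],st['force'])
```

```text
[0.45541631 0.10375534 0.02232992] [ 0.96100402 -1.68593991  1.46765843]
```

View pics/d.png

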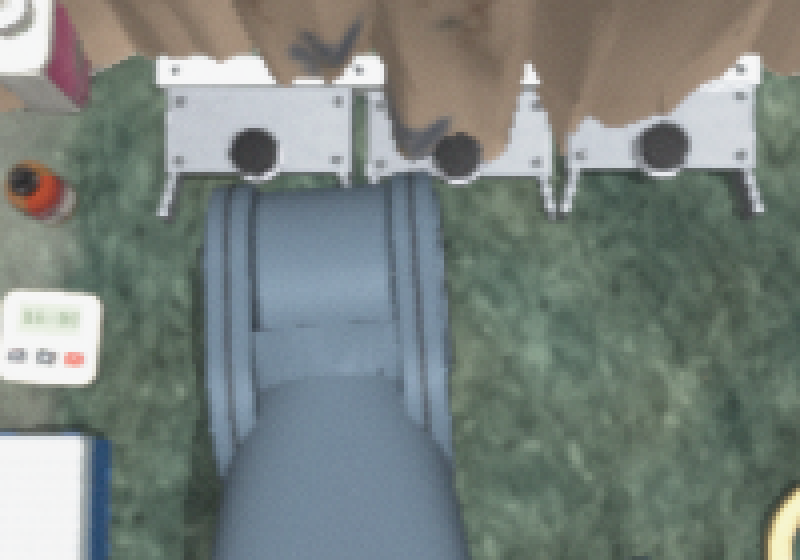

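The arm hides the plate. I'll push another 20 mm, then back off and raise so I can see it.

play_rows --moves '[[[0,0,0,8,0,0,45],[0,0,0,8,0,0,45],[0,0,0,4,0,0,45],[0,0,0,0,0,0,45],[0,0,0,-15,0,0,45],[0,0,0,-30,0,0,45],[0,0,0,-30,0,-20,45],[0,0,0,-30,-20,-35,45],[0,0,0,-30,-20,-35,45],[0,0,0,-20,-25,-30,45]]]'

```text
time: 6.2
tool_pos: [0.3901, -0.0321, 0.1427]
tcp_rot: [[0.0, 1.0, 0.001], [1.0, -0.0, 0.003], [0.003, 0.001, -1.0]]
force: [0.1, -1.1, 0.0]
gripper_width: 0.045
grip_force: 0.0
```

play_rows --moves '[[[0,0,0,-30,-30,0,45],[0,0,0,-30,-30,0,45],[0,0,0,-20,-20,0,45],[0,0,0,0,0,0,45]]]'

```text
time: 6.6
tool_pos: [0.3092, -0.1124, 0.1412]
tcp_rot: [[0.005, 1.0, 0.0], [1.0, -0.005, 0.003], [0.003, 0.0, -1.0]]
force: [0.3, 0.7, 0.0]
gripper_width: 0.0451
grip_force: 0.0
```

```bash
cat > plate.py <<'E'
from h import *
def plate(T,save=None):
    f=T['frame'];hsv=cv2.cvtColor(f,cv2.COLOR_RGB2HSV)
    m=((hsv[...,2]>150)&(hsv[...,1]<50)).astype(np.uint8)*255
    # keep to the bench area before the rack
    a=proj(T,(.57,.30,.018));b=proj(T,(.36,.05,.018))
    k=np.zeros_like(m);k[int(a[1]):int(b[1]),int(a[0])+5:int(b[0])]=255;m&=k
    m=cv2.morphologyEx(m,cv2.MORPH_CLOSE,np.ones((5,5)))
    c=max(cv2.findContours(m,0,2)[0],key=cv2.contourArea)
    box=cv2.boxPoints(cv2.minAreaRect(c))
    P=np.array([ray(T,p,.018)[:2] for p in box]);print('corners',P.round(4).tolist(),'centre',P.mean(0).round(4))
    print('sides',[round(float(np.linalg.norm(P[i]-P[i-1])),4) for i in range(4)])
    if save:
        g=f[:,:,::-1].copy();cv2.drawContours(g,[box.astype(int)],0,(0,0,255),1)
        cv2.imwrite(save,cv2.resize(g[120:260,180:380],None,fx=4,fy=4,interpolation=3))
E
python3 - <<'E'
from plate import *
T=snap('top');plate(T,'pics/e.png')
f=T['frame'];m=(f.max(2)<75).astype(np.uint8)
for u in (264,315,366):
    k=np.zeros_like(m);k[146:170,u-10:u+10]=m[146:170,u-10:u+10]
    M=cv2.moments(k,True);p=(M['m10']/M['m00'],M['m01']/M['m00']);z={264:.05,315:.04,366:.063}[u]
    print('knob',M['m00'],np.round(p,1),ray(T,p,z).round(4))
print(manip.read_state()['tool_pos'])
E
```

```text
corners [[0.502, 0.2379], [0.5018, 0.1311], [0.406, 0.1305], [0.4062, 0.2361]] centre [0.454  0.1839]
sides [0.0958, 0.1068, 0.0958, 0.1056]
knob 74.0 [262.6 157.4] [0.5997 0.193  0.05  ]
knob 33.0 [312.6 157. ] [0.6027 0.0624 0.04  ]
knob 19.0 [361.3 158.6] [ 0.5931 -0.0635  0.063 ]
[ 0.31023994 -0.11170356  0.14129123]
```

View pics/e.png

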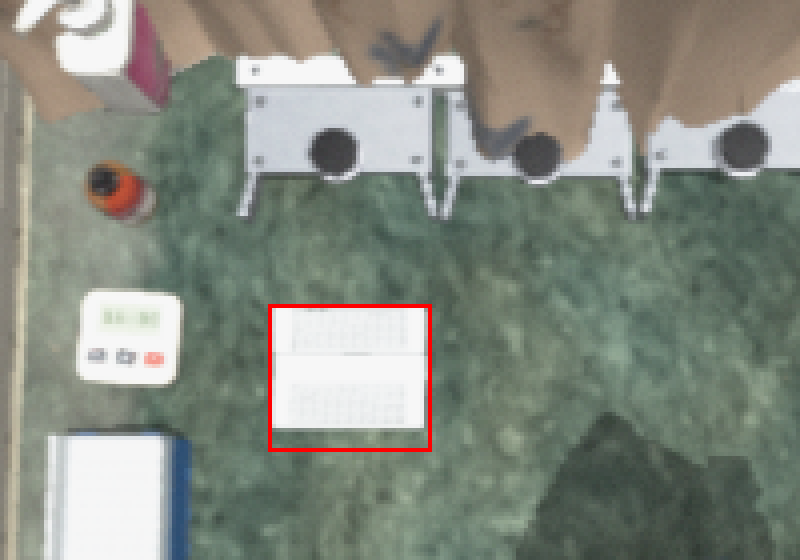

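The plate shows at crop x 271–424, y 307–428, square to the rack. The mid knob is at crop (334,151). The mask box took in extra pixels below, so I'll use these readings instead.

Run:
```python
from h import *
T=snap('top')
c=lambda x,y:(x/4+180-.4,y/4+120-.4)
for p,z in [((271,307),.018),((424,307),.018),((424,428),.018),((271,428),.018),((334,151),.05),((538,155),.04),((742,146),.063),((245,214),.03),((436,214),.03)]: print(p,ray(T,c(*p),z)[:2].round(4))
```

```text
(271, 307) [0.5011 0.237 ]
(424, 307) [0.5008 0.1348]
(424, 428) [0.4202 0.1343]
(271, 428) [0.4205 0.2354]
(334, 151) [0.5999 0.1918]
(538, 155) [0.5992 0.0584]
(742, 146) [ 0.5996 -0.0735]
(245, 214) [0.5619 0.2532]
(436, 214) [0.5616 0.1263]
```

play_rows --moves '[[[0,0,-0.143,0,0,0,60],[0,0,-0.143,0,0,0,60],[0,0,-0.143,0,0,0,60],[0,0,-0.143,0,0,0,60],[0,0,-0.143,0,0,0,60],[0,0,-0.143,0,0,0,60],[0,0,-0.143,0,0,0,60],[0,0,-0.143,0,0,0,60],[0,0,-0.143,0,0,0,60],[0,0,-0.143,0,0,0,60]]]'

```text
time: 7.7
tool_pos: [0.3117, -0.1104, 0.1414]
tcp_rot: [[-0.991, 0.132, 0.0], [0.132, 0.991, 0.003], [0.0, 0.003, -1.0]]
force: [0.2, 0.1, -0.1]
gripper_width: 0.0601
grip_force: 0.0
```

play_rows --moves '[[[0,0,-0.141,0,0,0,60],[0,0,0,0,0,0,60]]]'

```text
time: 7.9
tool_pos: [0.3115, -0.1106, 0.1415]
tcp_rot: [[-1.0, -0.003, -0.0], [-0.003, 1.0, 0.002], [0.0, 0.002, -1.0]]
force: [0.2, -0.1, -0.0]
gripper_width: 0.06
grip_force: 0.0
```

Run:
```python
from h import *
S=snap('scene');T=snap('top')
K=np.array(S['intrinsics'])
for p in [(130,230),(125,232),(140,215)]:
    o=-S['R'].T@S['t'];d=S['R'].T@np.linalg.solve(K,[*p,1.])
    for y in (.17,.25,.35): print(p,(o+d*(y-o[1])/d[1]).round(3))
for z in (0,.1,.2): print(z,ray(T,(268,272),z).round(3),ray(T,(190,272),z).round(3))
st=manip.read_state();print(st['tool_pos'],st['tcp_rot'].round(3) if hasattr(st['tcp_rot'],'round') else st['tcp_rot'],st['q'])
```

```text
(130, 230) [0.034 0.17  0.176]
(130, 230) [0.09  0.25  0.123]
(130, 230) [0.16  0.35  0.056]
(125, 232) [0.024 0.17  0.177]
(125, 232) [0.078 0.25  0.124]
(125, 232) [0.147 0.35  0.058]
(140, 215) [0.06  0.17  0.195]
(140, 215) [0.119 0.25  0.144]
(140, 215) [0.192 0.35  0.081]
0 [0.301 0.182 0.   ] [0.301 0.389 0.   ]
0.1 [0.308 0.169 0.1  ] [0.309 0.356 0.1  ]
0.2 [0.316 0.156 0.2  ] [0.317 0.323 0.2  ]
[ 0.31122046 -0.11103221  0.14160646] [[-1.     0.001 -0.   ]
 [ 0.001  1.     0.001]
 [ 0.     0.001 -1.   ]] [-5.47624015e-01 -4.83044533e-01 -5.50401089e-01  1.50440938e+00
  1.14433568e-03 -5.46930012e-01]
```

play_rows --moves '[[[0,0,0,-24,30,0,60],[0,0,0,-24,33,0,60],[0,0,0,-22,34,0,60],[0,0,0,0,40,0,60],[0,0,0,0,40,0,60],[0,0,0,0,40,0,60],[0,0,0,0,40,0,60],[0,0,0,0,30,0,60],[0,0,0,0,10,0,60],[0,0,0,0,0,0,60]]]'

```text
time: 9.0
tool_pos: [0.3803, 0.1861, 0.1417]
tcp_rot: [[-1.0, -0.002, -0.001], [-0.002, 1.0, -0.0], [0.001, -0.0, -1.0]]
force: [0.4, -0.2, 0.0]
gripper_width: 0.0603
grip_force: 0.0
```

play_rows --moves '[[[0,0,0,0,0,30,60],[0,0,0,0,0,30,60],[0,0,0,0,0,30,60],[0,0,0,0,0,18,60],[0,0,0,0,0,10,60],[0,0,0,0,0,0,60]]]'

```text
time: 9.6
tool_pos: [0.3795, 0.1836, 0.0225]
tcp_rot: [[-1.0, 0.002, -0.003], [0.002, 1.0, -0.001], [0.003, -0.001, -1.0]]
force: [-0.8, -0.6, 0.4]
gripper_width: 0.0599
grip_force: 0.0
```

play_rows --moves '[[[0,0,0,-15,1,0,60],[0,0,0,-10,0,0,60],[0,0,0,-6,0,0,60],[0,0,0,-8,1,0,60],[0,0,0,-8,1,0,60],[0,0,0,-8,1,0,60],[0,0,0,-8,1,0,60],[0,0,0,-8,1,0,60],[0,0,0,-8,0,0,60],[0,0,0,0,0,0,60]]]'

```text
time: 10.6
tool_pos: [0.4586, 0.1912, 0.0253]
tcp_rot: [[-1.0, -0.0, -0.004], [-0.0, 1.0, 0.001], [0.004, 0.001, -1.0]]
force: [-6.6, -0.8, 7.0]
gripper_width: 0.0602
grip_force: 5.0
```

play_rows --moves '[[[0,0,0,-8,0,0,60],[0,0,0,-8,0,0,60],[0,0,0,-8,0,0,60],[0,0,0,-8,0,0,60],[0,0,0,-4,0,0,60],[0,0,0,0,0,0,60]]]'

```text
time: 11.2
tool_pos: [0.494, 0.1913, 0.0254]
tcp_rot: [[-1.0, -0.001, -0.004], [-0.001, 1.0, 0.001], [0.004, 0.001, -1.0]]
force: [-6.1, 0.3, 8.7]
gripper_width: 0.0599
grip_force: 5.6
```

Run:
```python
from h import *
W=snap('wrist');T=snap('top');S=snap('scene')
a=cv2.resize(W['frame'],(480,300));b=cv2.resize(S['frame'][160:260,250:410],(320,200),interpolation=3);c=cv2.resize(T['frame'][130:250,200:340],(350,300),interpolation=3)
g=np.zeros((500,800,3),np.uint8);g[:300,:480]=a;g[300:500,:320]=b;g[200:500,450:800]=c
cv2.imwrite('pics/f.png',g[:,:,::-1]);cv2.imwrite('pics/w.png',W['frame'][:,:,::-1])
print(manip.read_state()['force'])
```

```text
[-7.75104416  0.42968448  7.66680523]
```

View pics/f.png

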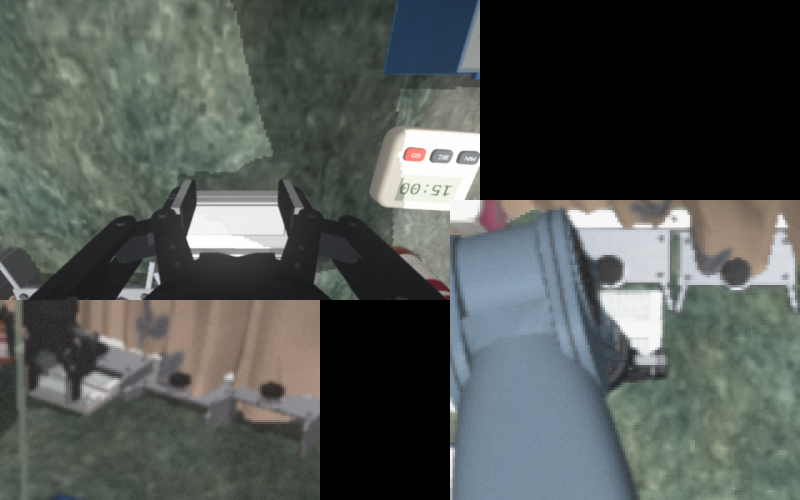

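The wrist and top views show the plate square, with its front already in the mouth and its far edge at about x = 0.58. The fingers are at its near edge. They run slightly high when spread, which explains the upward force. I'll back off, lower and narrow the jaws, then push again.

play_rows --moves '[[[0,0,0,10,0,0,60],[0,0,0,15,0,0,45],[0,0,0,0,0,0,45],[0,0,0,0,0,0,45]]]'

```text
time: 11.75
tool_pos: [0.471, 0.191, 0.0242]
tcp_rot: [[-1.0, -0.0, 0.001], [-0.0, 1.0, 0.0], [-0.001, 0.0, -1.0]]
force: [0.3, 0.6, 0.5]
gripper_width: 0.0447
grip_force: 0.0
```

play_rows --moves '[[[0,0,0,0,0,3,45],[0,0,0,0,0,3,45],[0,0,0,0,0,0,45]]]'

```text
time: 12.05
tool_pos: [0.4705, 0.1908, 0.0172]
tcp_rot: [[-1.0, 0.0, -0.001], [0.0, 1.0, -0.0], [0.001, -0.0, -1.0]]
force: [0.2, 1.0, -0.1]
gripper_width: 0.045
grip_force: 0.0
```

play_rows --moves '[[[0,0,0,-10,0,2,45],[0,0,0,-8,0,0,45],[0,0,0,-6,0,0,45],[0,0,0,-6,0,0,45],[0,0,0,-6,0,0,45],[0,0,0,0,0,0,45]]]'

```text
time: 12.65
tool_pos: [0.5065, 0.191, 0.0159]
tcp_rot: [[-1.0, -0.0, -0.002], [-0.0, 1.0, 0.0], [0.002, 0.0, -1.0]]
force: [-2.4, -0.2, 2.7]
gripper_width: 0.0449
grip_force: 1.4
```

play_rows --moves '[[[0,0,0,-6,0,0,45],[0,0,0,-6,0,0,45],[0,0,0,-6,0,0,45],[0,0,0,-6,0,0,45],[0,0,0,-4,0,0,45],[0,0,0,0,0,0,45]]]'

```text
time: 13.25
tool_pos: [0.5348, 0.191, 0.0157]
tcp_rot: [[-1.0, -0.0, -0.0], [-0.0, 1.0, -0.0], [0.0, -0.0, -1.0]]
force: [-3.0, -0.7, 0.6]
gripper_width: 0.0446
grip_force: 1.2
```

Pushing forces are now low, so the plate is sliding in freely. I'll continue until it meets the back wall.

play_rows --moves '[[[0,0,0,-4,0,0,45],[0,0,0,-4,0,0,45],[0,0,0,-3,0,0,45],[0,0,0,0,0,0,45]]]'

```text
time: 13.65
tool_pos: [0.5464, 0.1909, 0.0157]
tcp_rot: [[-1.0, 0.0, 0.001], [0.0, 1.0, -0.0], [-0.001, -0.0, -1.0]]
force: [-1.9, -0.2, -1.2]
gripper_width: 0.045
grip_force: 0.7
```

play_rows --moves '[[[0,0,0,-2,0,0,45],[0,0,0,-2,0,0,45],[0,0,0,0,0,0,45]]]'

```text
time: 13.95
tool_pos: [0.5499, 0.191, 0.0157]
tcp_rot: [[-1.0, -0.0, 0.0], [-0.0, 1.0, -0.0], [-0.0, -0.0, -1.0]]
force: [-2.3, 0.2, -0.7]
gripper_width: 0.0448
grip_force: 1.2
```

play_rows --moves '[[[0,0,0,-2,0,0,45],[0,0,0,0,0,0,45]]]'

```text
time: 14.15
tool_pos: [0.55, 0.1909, 0.0157]
tcp_rot: [[-1.0, -0.0, -0.004], [-0.0, 1.0, -0.0], [0.004, -0.0, -1.0]]
force: [-6.2, -0.6, 4.4]
gripper_width: 0.0448
grip_force: 3.4
```

play_rows --moves '[[[0,0,0,-2,0,0,45],[0,0,0,0,0,0,45]]]'

```text
time: 14.35
tool_pos: [0.55, 0.1909, 0.0157]
tcp_rot: [[-1.0, -0.001, -0.008], [-0.001, 1.0, -0.0], [0.008, -0.0, -1.0]]
force: [-11.5, 0.7, 5.3]
gripper_width: 0.0452
grip_force: 5.5
```

Contact is firm: the tool stopped at x = 0.550 as the force rose, which puts the outer edge at about 0.561, at the mouth. I'll back off, close the jaws, rise, and tilt slightly so the gripper body keeps clear of the curtain.

play_rows --moves '[[[0,0,0,15,0,0,45],[0,0,0,30,0,0,45],[0,0,0,0,0,-30,0],[0,0,0,0,0,-40,0],[0,0,0,0,0,-30,0],[0,-0.1,0,0,0,0,0],[0,-0.1,0,0,0,0,0],[0,0,0,0,0,0,0]]]'

```text
time: 15.15
tool_pos: [0.5056, 0.1906, 0.1144]
tcp_rot: [[-0.98, -0.001, 0.197], [-0.001, 1.0, -0.0], [-0.197, -0.001, -0.98]]
force: [-1.2, -0.6, -1.1]
gripper_width: 0.0
grip_force: 0.0
```

Run:
```python
from h import *
W=snap('wrist');T=snap('top')
a=cv2.resize(W['frame'],(480,300));c=cv2.resize(T['frame'][120:220,220:320],(300,300),interpolation=3)
cv2.imwrite('pics/g.png',np.hstack([a,c])[:,:,::-1])
st=manip.read_state();print(st['force'],st['tool_pos'],np.round(st['tcp_rot'],3).tolist())
for X in [(.60,.19,.05),(.56,.19,.018),(.56,.24,.018),(.56,.14,.018)]: print(proj(W,X)*.75,(proj(T,X)-[220,120])*3+[480,0])
```

```text
[ 1.26737589 -0.09460597  1.37167526] [0.50900082 0.19107109 0.1165353 ] [[-0.98, -0.0, 0.2], [-0.0, 1.0, 0.0], [-0.2, 0.0, -0.98]]
[236.01353417 218.87081387] [611.38588206 111.94537525]
[236.09133765 175.22743813] [615.74861142 163.66913758]
[276.94160634 175.27928693] [559.95696456 163.8016101 ]
[195.24245394 175.17559109] [671.53661009 163.53667372]
```

View pics/g.png

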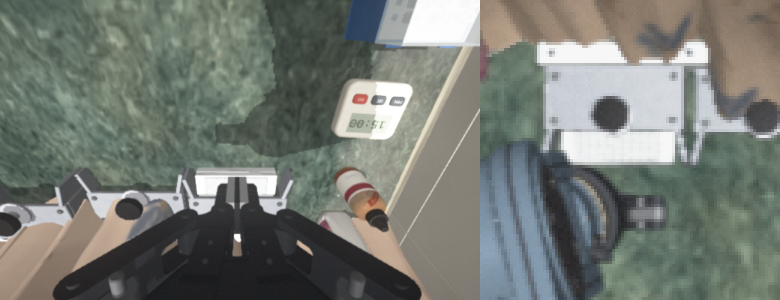

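The plate's outer edge is straight and flush with the mouth (crop y≈163), and the mid knob is at crop (611,113), which is about (0.600, 0.190). I'll move above the knob.

play_rows --moves '[[[0,0,0,-24,0,5,0],[0,0,0,-24,0,5,0],[0,0,0,-24,0,5,0],[0,0,0,-23,0,4.5,0],[0,0,0,6,0,29.5,0],[0,0,0,2,0,9.8,0],[0,0,0,0,0,0,0]]]'

```text
time: 15.95
tool_pos: [0.6045, 0.1904, 0.0725]
tcp_rot: [[-0.981, 0.0, 0.193], [0.0, 1.0, -0.001], [-0.193, -0.001, -0.981]]
force: [-0.9, 0.1, 0.0]
gripper_width: -0.0002
grip_force: 0.0
```

play_rows --moves '[[[0,0,0,0.8,0,4,0],[0,0,0,0.8,0,4,0],[0,0,0,0,0,0,0]]]'

```text
time: 16.25
tool_pos: [0.6056, 0.1911, 0.0678]
tcp_rot: [[-0.98, -0.0, 0.199], [-0.0, 1.0, 0.0], [-0.199, 0.0, -0.98]]
force: [-1.4, -0.0, -0.7]
gripper_width: 0.0002
grip_force: 0.0
```

play_rows --moves '[[[0,0,0,0.6,0,3,0],[0,0,0,0.6,0,3,0],[0,0,0,0,0,0,0]]]'

```text
time: 16.55
tool_pos: [0.6063, 0.1913, 0.0622]
tcp_rot: [[-0.98, -0.0, 0.201], [-0.0, 1.0, 0.001], [-0.201, 0.001, -0.98]]
force: [0.4, 1.4, 1.5]
gripper_width: 0.0
grip_force: 1.0
```

play_rows --moves '[[[0,0,0,0.6,0,3,0],[0,0,0,0.4,0,2,0],[0,0,0,0,0,0,0]]]'

```text
time: 16.85
tool_pos: [0.6063, 0.1912, 0.0565]
tcp_rot: [[-0.98, -0.0, 0.2], [-0.0, 1.0, 0.001], [-0.2, 0.0, -0.98]]
force: [0.8, 0.5, 3.2]
gripper_width: -0.0002
grip_force: 1.4
```

play_rows --moves '[[[0,0,0,0.4,0,2,0],[0,0,0,0.4,0,2,0],[0,0,0,0,0,0,0]]]'

```text
time: 17.15
tool_pos: [0.6065, 0.1913, 0.0549]
tcp_rot: [[-0.98, -0.0, 0.201], [-0.0, 1.0, 0.001], [-0.201, 0.0, -0.98]]
force: [-4.9, -1.2, 12.8]
gripper_width: -0.0001
grip_force: 6.2
```

play_rows --moves '[[[0,0,0,0.2,0,1,0],[0,0,0,0,0,0,0]]]'

```text
time: 17.35
tool_pos: [0.6066, 0.1913, 0.0548]
tcp_rot: [[-0.979, -0.0, 0.202], [-0.0, 1.0, 0.001], [-0.202, 0.0, -0.979]]
force: [-5.6, -1.5, 15.8]
gripper_width: 0.0003
grip_force: 7.9
```

The knob travelled well beyond the 4 mm block (at least 7.4 mm in contact) and reached a hard stop. I'll retract and check.

play_rows --moves '[[[0,0,0,0.1,0,1,0],[0,0,0,0,0,0,0],[0,0,0,-2,0,-10,0],[0,0,0,-6,0,-30,0],[0,0,0,0,0,-40,0],[0,0,0,40,-30,-10,0],[0,0,0,40,-40,0,0],[0,0,0,40,-40,0,0],[0,0,0,30,-40,0,0],[0,0,0,0,-45,0,0]]]'

```text
time: 18.35
tool_pos: [0.4518, 0.0063, 0.1069]
tcp_rot: [[-0.982, -0.003, 0.189], [-0.002, 1.0, 0.002], [-0.189, 0.002, -0.982]]
force: [0.2, -0.2, 1.2]
gripper_width: 0.0002
grip_force: 0.0
```

play_rows --moves '[[[0,0,0,20,-45,0,0],[0,0,0,20,-45,0,0],[0,0,0,0,0,0,0]]]'

```text
time: 18.65
tool_pos: [0.4161, -0.0893, 0.1019]
tcp_rot: [[-0.981, 0.011, 0.194], [0.011, 1.0, -0.003], [-0.194, -0.001, -0.981]]
force: [0.9, 1.0, 0.8]
gripper_width: 0.0002
grip_force: 0.0
```

Run:
```python
from h import *
S=snap('scene');T=snap('top')
a=cv2.resize(S['frame'][165:235,260:420],(480,210),interpolation=3);a0=cv2.resize(cv2.imread('pics/scene.png')[165:235,260:420,::-1],(480,210),interpolation=3)
c=cv2.resize(T['frame'][120:225,200:305],(315,315),interpolation=3);g=np.zeros((420,800,3),np.uint8)
g[:210,:480]=a0;g[210:,:480]=a;g[:315,485:]=c
cv2.imwrite('pics/i.png',g[:,:,::-1])
st=manip.read_state();print(st['time'],st['force'],st['tool_pos'])
```

```text
18.75 [-0.71314125 -0.20063758 -0.37620827] [ 0.41827477 -0.08511547  0.10280018]
```

View pics/i.png

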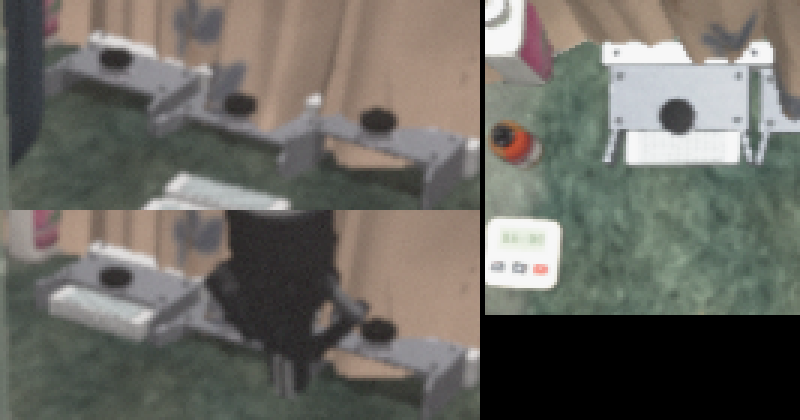

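The mid knob sits about 3.3 px lower than before, which matches 10 mm. The plate is flush with the mouth, the tall knob is still up and nothing is touching the robot. Handing in.

```bash
python3 -c "
from station import manip
print(manip.hand_in())"
```

```text
the job is handed in; nothing more can be done
None
```

I pushed the plate fully home into bay_mid (the left bay), flush with its mouth, and pressed that bay's knob down to its stop. The job was handed in at about 19 s; the low and tall knobs, timer, tape and cup were never approached, though the last picture did not show them all.

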